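# Find the high spot of a rubber-tyred drive wheel

## Task

Slide the yellow dial indicator gently up to the drive wheel until its plunger is pressed in by the tyre and the red needle has turned about a quarter turn, to the green mark, and let go of it. Then turn the wheel by its black crank handle, without forcing it sideways, to find the one bulge in the tyre, and leave the wheel with the middle of the bulge right at the plunger, where the needle reads highest. Never drive the needle to the red end mark, and do not disturb the other things.

Things in the scene. Friction and masses are not known exactly. Their poses are not given: they have to be found in the camera images.
- stand: Grey run-out stand, fixed to the bench: plate 150 (x) x 340 (y) x 18 mm. Origin on the bench right below the wheel's vertical spindle; its +y axis points from the wheel to the indicator, z up; the plate spans y -85 to 255 mm. All it carries lies below 76 mm but the crank handle (top 112 mm) and the yellow post (top 114 mm).
- axis_top (a point): On the spindle axis, on the wheel's top face, 66 mm above the bench. The wheel is an aluminium flange of radius 63 mm over a black rubber tyre of radius 55 mm, whose one hidden bulge is 4 mm high in its middle and falls smoothly to nothing about 38 degrees to either side. The crank does not tell where the bulge is; at the start it is at least 60 degrees away from the plunger.
- wheel (a joint): Angle of the wheel, rad, positive counter-clockwise from above, no limits; at 0 the crank handle lies on the stand's -x side of the spindle. It turns with a slight drag (about 2 N at the handle) and stays where it is left. A hand that leaves the true circle forces the spindle sideways: its rubber mount gives 1 mm per 20 N and is harmed beyond 15 N (0.75 mm).
- crank_grip (a point): Middle of the black crank handle: upright round sleeve, diameter 16 mm, from 72 to 112 mm above the bench (this point 94 mm up), 40 mm from the spindle axis. It spins freely on its pin, so a gripper can hold it and go round the circle without turning itself.
- post_grip (a point): Grip point of the square yellow post on the indicator's carriage: 16 x 16 mm, sides parallel to the stand's axes, top 114 mm above the bench (this point 96 mm up), 62 mm behind the dial's centre. The carriage slides only along the stand's y; friction of about 11 N holds it where it is left, and pushing it takes that plus the plunger's spring.
- plunger_tip (a point): Front end of the indicator's steel plunger, 46 mm above the bench, on the stand's line x = 0, pointing at the spindle (stand -y). It touches the round part of the tyre at y = 55 mm in the stand's frame, the top of the bulge at 59 mm. It gives way 10 mm to its stop against a spring (1 to 4 N); tyre and mount yield up to 1 mm. At the start it stands 9 to 24 mm off the tyre.
- needle (a joint): Angle of the red needle on the upward-facing white dial (radius 33 mm, yellow housing), rad, clockwise from above: 0 = plunger not pressed (points along stand +y, to the post); 0.5 rad per mm pressed in; 1.57 at the green mark (points along stand +x); red end mark 4.9, stop 5.0. The bulge adds 1.6 to 2 rad.
- collar: Loose brass collar, 22 mm across, lying on the stand's plate; origin under its centre. Leave alone.
- bearing: Loose steel bearing ring, 26 mm across, lying on the stand's plate; origin under its centre. Leave alone.
- board: Loose green circuit board, 100 x 160 mm, up to 16 mm high; origin under its centre. Leave alone.
- driver: Screwdriver with orange handle, 190 mm long; origin under its centre. Leave alone.
- spool: Blue reel, 60 mm across, 40 mm high; origin under its centre. Leave alone.
- jar: Small jar, 48 mm across, 55 mm high; origin under its centre. Leave alone.
- tray: Grey divided parts tray, 120 x 160 x 35 mm; origin under its centre. Leave alone.

How it is judged:
By the outcome, as a careful person would: the job done as asked, in the order asked, and still so for the second after the job is handed in, with the robot touching nothing.
It also fails if it takes over 64 s, if anything falls off the work surface, if the arm or the gripper's body presses on something with over 40 N, if the wrist force passes 120 N, or if a joint passes its speed limit or range.

## Robot

A 7-joint arm with a two-finger parallel gripper is mounted at the origin on the work surface. World frame = base frame: x ahead of the robot, y to its left, z up, the work surface at z = 0. Lengths are in m, angles in degrees, forces in N, time in s.
With the tool pointing down it reaches from about 0.425 to 0.875 m from the base axis. Payload 4.7 kg.
Tool frame: the origin (TCP) lies at the very end of the fingers, on their centre line; the grasp point (between the pads) lies 19 mm behind it (env.grasp_offset is the distance from the TCP to the grasp point, in m); z points along the fingers, y is the line along which they close (so a half turn about z gives the same grasp; the last joint's range is limited). The gripper opens to 87 mm and grips with 3 to 60 N. Pads are 19 mm wide; open, the fingers measure 117 mm over their backs; the gripper's body (75 mm by 190 mm) begins 51 mm behind the grasp point.
Start: joints at [-64.337, 18.392, -4.016, 83.108, 1.295, 78.541, -3.26], TCP at [0.273, 0.59, 0.223] pointing down, gripper open.
Joint ranges: [-163.93, 163.93], [-17.29, 119.83], [-79.2, 71.16], [3.27, 140.29], [-89.18, 269.18], [5.43, 117.66], [-154.24, 154.24]. Speed limits (degrees/s): [147.25, 147.25, 180, 180, 180, 180, 180].

## Interface

Orientations are given as [roll, pitch, yaw] about the fixed x, y, z axes, in that order (R = Rz(yaw) Ry(pitch) Rx(roll)).
In Python, from cell import env gives the robot as it stands. The module is installed in compiled form; this text tells all that it offers.
- The arm moves only by the tool drive_tool, never from a script. Its argument "moves" is one flat list of numbers, 5 for each row, row after row: the shift along the tool's x, y, z in units of 40 mm (1.0 is 40 mm), then the turn about the tool's z in units of 10 degrees (1.0 is 10 degrees), then the finger opening in mm, from 0 to 87. A call has 1 to 5 rows; each row is the pose to reach, as a shift and turn from the pose commanded when the call began, along the tool's axes at that moment; what a row does not reach only later rows make up. A row lasts 1/8 s, in which the tool goes at most 62.5 mm and 10.7 degrees, less where a joint would pass 70% of its speed; a pose out of reach is approached as far as the arm can. A call with a gripper value outside its range is refused whole. The fingers move at their own pace and stop on an object; "squeeze" is the grip in N (left out, the last holds). Time passes only in rows, so rows that repeat a pose let the fingers close. It gives the time, the measured TCP pose, the force, the opening and the grip force at its end, in the units of the state.
- env.get_obs(): the state, without advancing time (a new reading comes with each control period).
- env.read_camera(name): name is "side" or "top" or "wrist"; returns (picture, depth): 384x512x3 uint8, red, green, blue; 384x512 float32, m along the optical axis (not along the pixel's ray), 0 where there is no reading.
- env.camera_model(name): a dict with "K" (3x3 intrinsics, pixels), "rvec" (rotation vector, rad) and "tvec" (3), from world to camera coordinates, as OpenCV has them; the wrist camera has in their place "tool_from_camera" (4x4, takes a point from camera to tool coordinates, whose origin is the TCP and whose axes are the flange's). Camera axes: x right, y down, z forward; pixel columns grow to the right and rows downward; lengths in m; the calibration is good to about 2 mm. A picture is of the moment at which its call begins: read the wrist's pose just before it. camera_model takes no time and is no camera call.
- env.sign_off(): hands the job in; it is judged then, once.
The state is a dict: "time_s": time; "qpos": joint angles; "joint_velocities": joint speeds; "effort": joint torques, N m; "tool_pos": TCP position; "tool_rot": TCP orientation; "force": force on the tool from outside, world axes, zero at the start; "wrist_torque": the same for the moment, N m; "grip_width": finger opening in m; "grasp_force": force on a finger pad.
Only numpy, scipy, OpenCV 4.12 (cv2) and the standard library are available. Lean on these libraries where they do the work, as an engineer would, in place of code of your own. Each camera call takes 0.05 s, during which the arm holds its last target. There are 200 camera calls.

## Working session

There is one attempt and no reset: what is moved stays moved. The work goes in short steps, Python scripts to look and compute and a tool call to move; the robot and the scene stay as the last step left them, time stands still between calls to the robot, and variables do not carry over. Pictures are saved under pics/ and viewed, at most 10 in all, crops included, and the job is handed in when it is done.

Besides the shell and the picture viewer there is one more tool, called after ">>>" as name(argument=value, ...) on one line, values as JSON. drive_tool: Moves the arm, as the interface text tells. Its arguments: {"type":"object","properties":{"moves":{"type":"array","items":{"type":"number"}},"squeeze":{"type":"number"}},"required":["moves"]}

```bash
mkdir -p pics
cat > h.py <<'E'
from cell import env
import cv2, numpy as np
from scipy.spatial.transform import Rotation as R
def snap(n,f):
    o=env.get_obs(); p,d=env.read_camera(n)
    cv2.imwrite(f'pics/{f}.png',cv2.cvtColor(p,cv2.COLOR_RGB2BGR)); np.savez(f'pics/{f}.npz',p=p,d=d,pos=o['tool_pos'],rot=o['tool_rot'])
    return p,d,o
def cam(n,o=None):
    m=env.camera_model(n); K=np.array(m['K'])
    if n=='wrist':
        T=np.eye(4);T[:3,:3]=R.from_euler('xyz',o['tool_rot'],degrees=True).as_matrix();T[:3,3]=o['tool_pos']
        T=T@np.array(m['tool_from_camera']); return K,T[:3,:3],T[:3,3]
    r=R.from_rotvec(np.ravel(m['rvec'])).as_matrix(); return K,r.T,-r.T@np.ravel(m['tvec'])
def ray(n,uv,z,o=None):
    K,Rm,t=cam(n,o); uv=np.atleast_2d(uv).astype(float)
    d=(Rm@np.linalg.inv(K)@np.c_[uv,np.ones(len(uv))].T).T
    return t+d*((z-t[2])/d[:,2])[:,None]
E
python3 - <<'E'
from h import *
for n in('top','side'):
    p,d,o=snap(n,n+'0')
    print(n,cam(n)[2])
print(o)
a=cv2.imread('pics/top0.png');cv2.imwrite('pics/t0.png',cv2.resize(a,(768,576)))
E
```

```text
top [0.35573799 0.0123322  1.09712232]
side [ 0.3974481  -1.02762495  1.11556435]
{'time_s': 0.05, 'qpos': array([-64.34079343,  18.43895331,  -4.01653065,  83.17251646,
         1.29855398,  78.54067133,  -3.25888002]), 'joint_velocities': array([ 0.00409463, -0.10841254,  0.06764713, -0.03270228,  0.02109619,
       -0.00933901, -0.12358136]), 'effort': array([-6.67798531e-05, -4.92987764e+01, -4.06261683e-01, -3.13701510e+01,
       -6.41602906e-02,  3.97106528e-02,  8.57239843e-05]), 'tool_pos': array([0.27300464, 0.58930099, 0.22148377]), 'tool_rot': array([-1.79893301e+02,  8.79147131e-03,  1.55153276e+02]), 'force': array([-0.48885489,  1.06821153,  0.43811473]), 'wrist_torque': array([0.03036684, 0.02805368, 0.02435565]), 'grasp_force': 0.0, 'grip_width': 0.08715810524393798}
```

View pics/t0.png

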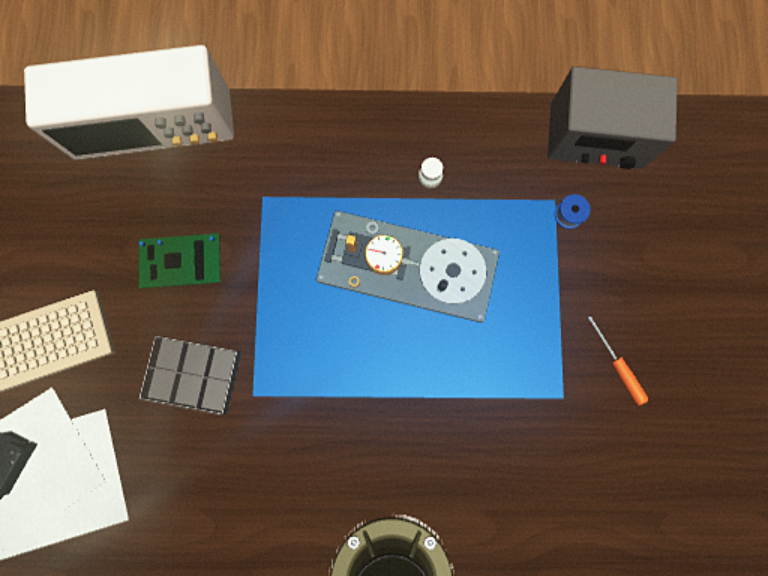

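View pics/side0.png

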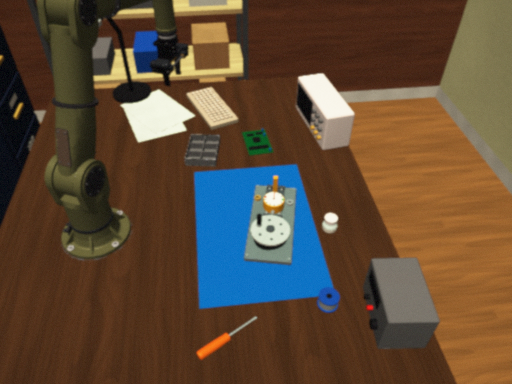

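The top view (768x576) shows the wheel at about (453,271), its hub dark, the black crank at (443,285), the dial at (383,254), the yellow post at (350,241), the collar at (354,282) and the bearing at (372,227). The side view agrees, with the post standing behind the dial.

Run:
```python
from h import *
p=np.load('pics/top0.npz')['p']
hsv=cv2.cvtColor(p,cv2.COLOR_RGB2HSV)
# stand outline: not blue inside mat
roi=np.zeros(p.shape[:2],np.uint8);roi[135:225,205:340]=1
m=((hsv[...,1]<110)|(abs(hsv[...,0].astype(int)-107)>14)).astype(np.uint8)*roi
c=max(cv2.findContours(m,0,1)[0],key=cv2.contourArea)
r=cv2.minAreaRect(c);print(r)
w=ray('top',cv2.boxPoints(r),0.018);print(w.round(4))
print('sides',np.linalg.norm(np.diff(w,axis=0),axis=1))
g=((hsv[...,1]<60)&(hsv[...,2]>150)).astype(np.uint8)
g[:,:277]=0; g[:,328:]=0; g[:155]=0;g[206:]=0
c=max(cv2.findContours(g,0,1)[0],key=cv2.contourArea)
e=cv2.fitEllipse(cv2.convexHull(c));print('wheel',e,ray('top',e[0],.066))
d=ray('top',[[383/1.5,254/1.5]],.07);po=ray('top',[[350/1.5,239/1.5]],.114);cr=ray('top',[[443/1.5,285/1.5]],.1)
print('dial',d,'post',po,'crank',cr)
```

```text
((272.019775390625, 176.64186096191406), (114.9675521850586, 50.52773666381836), 13.851418495178223)
[[ 0.5528  0.1546  0.018 ]
 [ 0.7034  0.1228  0.018 ]
 [ 0.6217 -0.2122  0.018 ]
 [ 0.4743 -0.1732  0.018 ]]
sides [0.15391217 0.34488544 0.15253014]
wheel ((302.44775390625, 183.89459228515625), (54.12022399902344, 64.25666046142578), 4.001103401184082) [[ 0.55665653 -0.11186741  0.066     ]]
dial [[0.59654462 0.02170939 0.07      ]] post [[0.61349077 0.08142218 0.114     ]] crank [[ 0.53289378 -0.08817565  0.1       ]]
```

```bash
cat >> h.py <<'E'
def to(x,y,z,yaw):
    o=env.get_obs();M=R.from_euler('xyz',o['tool_rot'],degrees=True).as_matrix()
    v=M.T@(np.array([x,y,z])-o['tool_pos']); dy=(yaw-o['tool_rot'][2]+180)%360-180
    print('units',(v/.04).round(3),'turn',round(-dy/10,3))
E
python3 - <<'E'
from h import *
print(np.array(env.camera_model('wrist')['tool_from_camera']).round(3),env.camera_model('wrist')['K'])
to(.60,.03,.25,166.4)
E
```

```text
[[ 0.001 -0.96  -0.278  0.076]
 [ 1.     0.001  0.    -0.   ]
 [ 0.    -0.278  0.96  -0.162]
 [ 0.     0.     0.     1.   ]] [[311.68615347   0.         250.76304765]
 [  0.         311.68615347 191.49064632]
 [  0.           0.           1.        ]]
units [-13.294  -9.254  -0.693] turn -1.125
```

>>> drive_tool(moves=[-2.7, -1.85, -0.14, -0.2, 87, -5.3, -3.7, -0.28, -0.45, 87, -8, -5.55, -0.42, -0.7, 87, -10.7, -7.4, -0.56, -0.9, 87, -13.3, -9.25, -0.7, -1.12, 87])

```text
time_s: 0.72
tool_pos: [0.4318, 0.3184, 0.2358]
tool_rot: [-180.0, -0.0, 166.4]
force: [0.4, 0.3, -0.3]
grip_width: 0.0869
grasp_force: 0.0
```

Run:
```python
from h import *
print(env.get_obs()['tool_pos'],env.get_obs()['tool_rot'])
to(.60,.03,.25,166.4)
```

```text
[0.43183471 0.3184478  0.23583116] [-1.79994319e+02 -4.19055810e-03  1.66419103e+02]
units [-5.78  -6.022 -0.354] turn 0.002
```

>>> drive_tool(moves=[-1.2, -1.2, -0.1, 0, 87, -2.4, -2.4, -0.2, 0, 87, -3.6, -3.6, -0.3, 0, 87, -4.8, -4.8, -0.35, 0, 87, -5.78, -6.0, -0.35, 0, 87])

```text
time_s: 1.35
tool_pos: [0.5902, 0.0501, 0.2497]
tool_rot: [180.0, 0.0, 166.4]
force: [0.5, 0.1, -0.0]
grip_width: 0.0867
grasp_force: 0.0
```

Run:
```python
from h import *
to(.60,.03,.25,166.4)
p,d,o=snap('wrist','w1');print(o['tool_pos'],o['tool_rot'])
```

```text
units [-0.355 -0.432 -0.008] turn -0.002
[0.59024925 0.05013127 0.24969821] [1.79985385e+02 4.99108598e-03 1.66381749e+02]
```

View pics/w1.png

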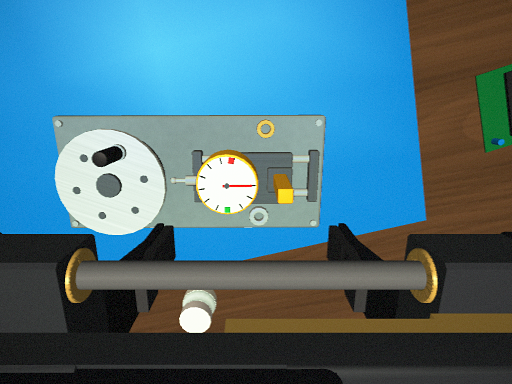

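The wrist view shows the wheel at (110,183), the crank top at (100,158), the dial centre at (227,186) with the needle pointing right (0) and the green mark below, the post top at (286,196), the collar at (265,129) and the bearing at (259,215).

```bash
cat > meas.py <<'E'
from h import *
z=np.load('pics/w1.npz');p=z['p'];o=dict(tool_pos=z['pos'],tool_rot=z['rot'])
hsv=cv2.cvtColor(p,cv2.COLOR_RGB2HSV).astype(int);H,S,V=hsv[...,0],hsv[...,1],hsv[...,2]
def big(m,x0,x1,y0,y1):
    q=np.zeros(m.shape,np.uint8);q[y0:y1,x0:x1]=m[y0:y1,x0:x1]
    return max(cv2.findContours(q,0,1)[0],key=cv2.contourArea)
W=lambda uv,h:ray('wrist',uv,h,o)
st=big(~((abs(H-105)<20)&(S>120)),45,335,108,232)
r=cv2.minAreaRect(st);w=W(cv2.boxPoints(r),.018);print(w.round(4),np.linalg.norm(np.diff(w,axis=0),axis=1))
wh=big((S<40)&(V>185),50,172,120,240);e=cv2.minEnclosingCircle(wh);C=W(e[0],.066)[0]
print('wheel',e,C,'rad',e[1],np.linalg.norm(W([e[0][0]+e[1],e[0][1]],.066)-C))
po=big((abs(H-22)<8)&(S>170)&(V>200),262,300,170,210);b=cv2.boundingRect(po);print('postbox',b)
hd=big(V<60,85,130,140,172);b2=cv2.boundingRect(hd);print('crankbox',b2)
K,Rm,t=cam('wrist',o);
u=np.array([w[np.argmax(w[:,1])],]);
E
python3 - <<'E'
from meas import *
i=w[np.argsort(w[:,1])]; yd=(i[2]+i[3]-i[0]-i[1])[:2];yd/=np.linalg.norm(yd);xd=np.array([yd[1],-yd[0]])
print('yaw',np.degrees(np.arctan2(xd[1],xd[0])))
c=w.mean(0)[:2];sc=c-yd*.085;print('spindle from plate',sc,'from flange',C[:2])
S2=lambda P:np.c_[(P[:,:2]-sc)@xd,(P[:,:2]-sc)@yd]
print('dial',S2(W([[227,186]],.07)),'post',S2(W([[286,196.5]],.114)),'crank',S2(W([[99.5,159]],.112)))
print('tip',S2(W([[172,181]],.046)))
a=cv2.imread('pics/w1.png')[105:235,45:335];cv2.imwrite('pics/w1c.png',cv2.resize(a,(0,0),fx=2.7,fy=2.7,interpolation=2))
E
```

```text
[[ 0.4747 -0.1731  0.018 ]
 [ 0.5533  0.1527  0.018 ]
 [ 0.7054  0.1265  0.018 ]
 [ 0.6179 -0.2358  0.018 ]] [0.33517892 0.15428997 0.37273573]
wheel ((109.66666412353516, 181.27777099609375), 57.54302978515625) [ 0.56374165 -0.10964329  0.066     ] rad 57.54302978515625 0.06582424716031049
postbox (278, 189, 15, 15)
crankbox (93, 146, 29, 21)
yaw -13.572739485347835
spindle from plate [ 0.56785735 -0.11508029] from flange [ 0.56374165 -0.10964329]
dial [[-0.00076477  0.1387364 ]] post [[-0.00182152  0.20092751]] crank [[-0.03932684  0.01873048]]
tip [[-0.00052687  0.07043576]]
```

View pics/w1c.png

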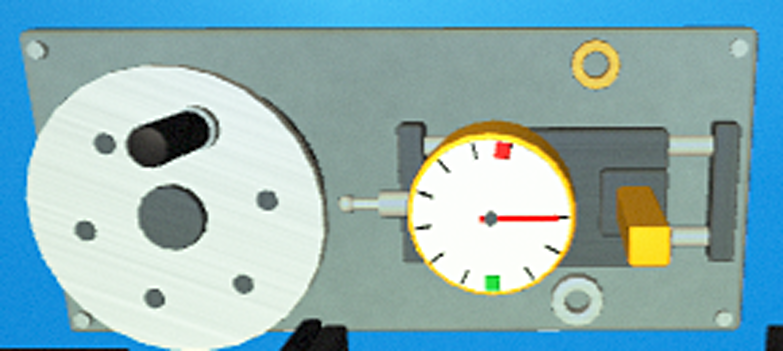

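The crop shows plate screws at (37,48), (82,320), (724,319), (739,47), the hub at (173,217), the needle at zero toward the post, and the post top at (649,246).

Run:
```python
from meas import *
f=lambda a:np.array(a,float)/2.7+[45,105]-0.3
s=W(f([[37,48],[82,320],[724,319],[739,47]]),.020)[:,:2]
print(s.round(4),[round(np.linalg.norm(s[i]-s[(i+1)%4]),4) for i in range(4)])
yd=s[2]+s[3]-s[0]-s[1];yd/=np.linalg.norm(yd);xd=np.array([yd[1],-yd[0]])
print('yaw',np.degrees(np.arctan2(xd[1],xd[0])))
sc=s.mean(0)-yd*.085;print('spindle',sc,'hub',W(f([[173,217]]),.07)[0],W(f([[173,217]]),.066)[0])
S2=lambda P:np.c_[(P[:,:2]-sc)@xd,(P[:,:2]-sc)@yd]
for n,q,h in(('dial',(490,218),.072),('post',(649,246),.114),('crank',(148,147),.112),('tip',(342,204),.046),('hub',(173,217),.07),('flange',(175,207),.066)):
    P=W(f([q]),h);print(n,S2(P),P)
```

```text
[[ 0.4747 -0.1731  0.018 ]
 [ 0.5533  0.1527  0.018 ]
 [ 0.7054  0.1265  0.018 ]
 [ 0.6179 -0.2358  0.018 ]] [0.33517892 0.15428997 0.37273573]
wheel ((109.66666412353516, 181.27777099609375), 57.54302978515625) [ 0.56374165 -0.10964329  0.066     ] rad 57.54302978515625 0.06582424716031049
postbox (278, 189, 15, 15)
crankbox (93, 146, 29, 21)
[[ 0.485  -0.1679]
 [ 0.6141 -0.1994]
 [ 0.6888  0.1123]
 [ 0.5596  0.1429]] [np.float64(0.1329), np.float64(0.3206), np.float64(0.1328), np.float64(0.3196)]
yaw -13.48491989426849
spindle [ 0.56707446 -0.11069059] hub [ 0.56713455 -0.11015886  0.07      ] [ 0.56773331 -0.11224342  0.066     ]
dial [[3.58997682e-05 1.33901253e-01]] [[0.59833373 0.01951081 0.072     ]]
post [[-0.00044961  0.19589416]] [[0.6123177  0.07990787 0.114     ]]
crank [[-0.03737128  0.01469962]] [[ 0.53416125 -0.08768163  0.112     ]]
tip [[0.00043691 0.06565143]] [[ 0.58280855 -0.04695097  0.046     ]]
hub [[-6.55650520e-05  5.31089157e-04]] [[ 0.56713455 -0.11015886  0.07      ]]
flange [[-3.38054886e-03  5.41504604e-05]] [[ 0.56379974 -0.10984963  0.066     ]]
```

Run:
```python
from h import *
to(.6127,.0798,.079,166.5)
```

```text
units [-0.201  1.153  4.261] turn -0.081
```

>>> drive_tool(moves=[-0.2, 1.15, 1.0, 0, 60, -0.2, 1.15, 2.0, -0.01, 60, -0.2, 1.15, 2.6, -0.01, 60, -0.2, 1.15, 2.8, -0.01, 60, -0.2, 1.15, 2.8, -0.01, 60])

```text
time_s: 2.02
tool_pos: [0.608, 0.0945, 0.1378]
tool_rot: [-180.0, -0.0, 166.4]
force: [0.1, -0.1, 0.7]
grip_width: 0.0603
grasp_force: 0.0
```

Run:
```python
from h import *
to(.6127,.0798,.079,166.5)
p,d,o=snap('wrist','w2')
a=p[:, :, ::-1];cv2.imwrite('pics/w2.png',a)
```

```text
units [-0.2  -0.33  1.47] turn -0.006
```

View pics/w2.png

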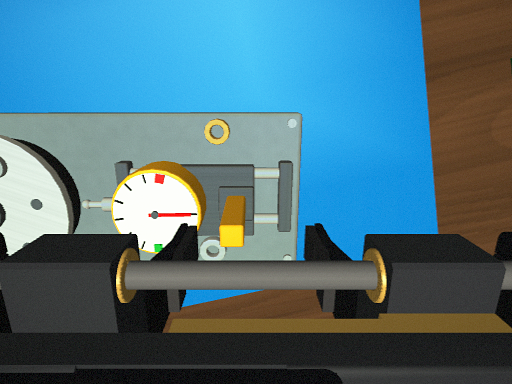

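The post top is at (231,240), left of the finger midline at column 251, so the gripper needs about 13 mm more toward the wheel. The needle still shows 0.

>>> drive_tool(moves=[-0.1, -0.17, 0, 0, 60, -0.2, -0.33, 0, -0.01, 60, -0.2, -0.33, 0.2, -0.01, 60, -0.2, -0.33, 0.2, -0.01, 60])

```text
time_s: 2.58
tool_pos: [0.6122, 0.0797, 0.1289]
tool_rot: [-180.0, -0.1, 166.5]
force: [-0.4, 0.2, -0.3]
grip_width: 0.0603
grasp_force: 0.0
```

Run:
```python
from h import *
print(env.get_obs()['joint_velocities'].round(2))
to(.6127,.0798,.079,166.5)
p,d,o=snap('wrist','w3')
to(.6127,.0798,.079,166.5)
hsv=cv2.cvtColor(p,cv2.COLOR_RGB2HSV).astype(int);H,S,V=hsv[...,0],hsv[...,1],hsv[...,2]
m=((abs(H-22)<8)&(S>170)&(V>200)).astype(np.uint8)
for c in cv2.findContours(m,0,1)[0]:
    if cv2.contourArea(c)>60:
        b=cv2.boundingRect(c);print(b,cv2.contourArea(c),ray('wrist',[b[0]+b[2]/2-.5,b[1]+b[3]-b[2]/2-.5],.114,o))
```

```text
[-0.33 -0.21 -0.14 -0.54  0.12  0.32 -0.03]
units [-0.014  0.006  1.247] turn 0.003
units [-0.011 -0.002  1.255] turn 0.006
(240, 219, 25, 23) 518.5 [[0.61115913 0.08057566 0.114     ]]
(123, 161, 94, 81) 332.5 [[0.57836993 0.03810097 0.114     ]]
```

>>> drive_tool(moves=[0, 0, 0.5, 0, 50, 0, 0, 1.0, 0, 40, 0, 0, 1.25, 0, 40, 0, 0, 1.25, 0, 20, 0, 0, 1.25, 0, 10], squeeze=8)

```text
time_s: 3.25
tool_pos: [0.6133, 0.0798, 0.0802]
tool_rot: [180.0, 0.0, 166.5]
force: [0.9, 0.2, -0.2]
grip_width: 0.0274
grasp_force: 0.0
```

>>> drive_tool(moves=[0, 0, 0, 0, 10, 0, 0, 0, 0, 10])

```text
time_s: 3.5
tool_pos: [0.6135, 0.0801, 0.0806]
tool_rot: [179.9, 0.1, 166.6]
force: [1.3, 1.1, 0.9]
grip_width: 0.016
grasp_force: 8.0
```

Run:
```python
from h import *
p,d,o=snap('wrist','w4');print(o['tool_pos'])
a=cv2.cvtColor(p,cv2.COLOR_RGB2BGR);cv2.imwrite('pics/w4c.png',cv2.resize(a[80:280,60:330],(0,0),fx=2,fy=2,interpolation=2))
```

```text
[0.61350134 0.08005802 0.08062879]
```

View pics/w4c.png

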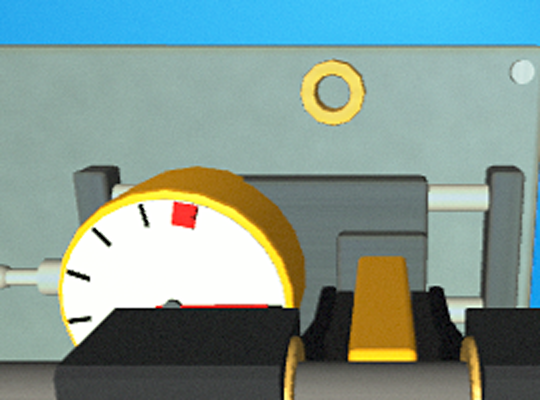

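The post is gripped (16.0 mm opening) and the jaw hides the lower half of the dial. I will push in steps, then release, lift and look.

>>> drive_tool(moves=[0, -0.06, 0, 0, 10, 0, -0.12, 0, 0, 10, 0, -0.18, 0, 0, 10, 0, -0.24, 0, 0, 10, 0, -0.28, 0, 0, 10], squeeze=20)

```text
time_s: 4.18
tool_pos: [0.6123, 0.0749, 0.0807]
tool_rot: [179.5, 0.2, 166.8]
force: [5.5, 10.5, -2.3]
grip_width: 0.0161
grasp_force: 20.1
```

>>> drive_tool(moves=[0, -0.02, 0, 0, 10, 0, -0.04, 0, 0, 10, 0, -0.04, 0, 0, 10])

```text
time_s: 4.55
tool_pos: [0.6119, 0.0732, 0.0807]
tool_rot: [179.6, 0.2, 166.7]
force: [4.9, 8.9, -1.9]
grip_width: 0.0157
grasp_force: 20.1
```

>>> drive_tool(moves=[0, -0.04, 0, 0, 10, 0, -0.08, 0, 0, 10, 0, -0.11, 0, 0, 10, 0, -0.13, 0, 0, 10, 0, -0.13, 0, 0, 10])

```text
time_s: 5.18
tool_pos: [0.6108, 0.0689, 0.0807]
tool_rot: [179.5, 0.2, 166.8]
force: [5.7, 10.8, -2.2]
grip_width: 0.0158
grasp_force: 20.1
```

>>> drive_tool(moves=[0, 0, 0, 0, 10, 0, 0, 0, 0, 10])

```text
time_s: 5.42
tool_pos: [0.6108, 0.0689, 0.0807]
tool_rot: [179.5, 0.2, 166.8]
force: [5.5, 11.5, -1.8]
grip_width: 0.0159
grasp_force: 20.1
```

>>> drive_tool(moves=[0, -0.03, 0, 0, 10, 0, -0.06, 0, 0, 10, 0, -0.06, 0, 0, 10])

```text
time_s: 5.8
tool_pos: [0.6103, 0.0669, 0.0807]
tool_rot: [179.5, 0.2, 166.8]
force: [6.5, 11.1, -3.2]
grip_width: 0.0161
grasp_force: 20.1
```

>>> drive_tool(moves=[0, 0, 0, 0, 24, 0, 0, 0, 0, 34, 0, 0, 0, 0, 34, 0, 0, -0.6, 0, 34, 0, 0, -1.2, 0, 34])

```text
time_s: 6.42
tool_pos: [0.6071, 0.0586, 0.1276]
tool_rot: [-179.9, -0.1, 166.5]
force: [0.0, 0.3, -0.4]
grip_width: 0.034
grasp_force: 0.0
```

Run:
```python
from h import *
p,d,o=snap('wrist','w5');print(o['tool_pos'])
a=cv2.cvtColor(p,cv2.COLOR_RGB2BGR);cv2.imwrite('pics/w5c.png',cv2.resize(a[80:280,60:330],(0,0),fx=2,fy=2,interpolation=2))
```

```text
[0.60709816 0.05859629 0.12762301]
```

View pics/w5c.png

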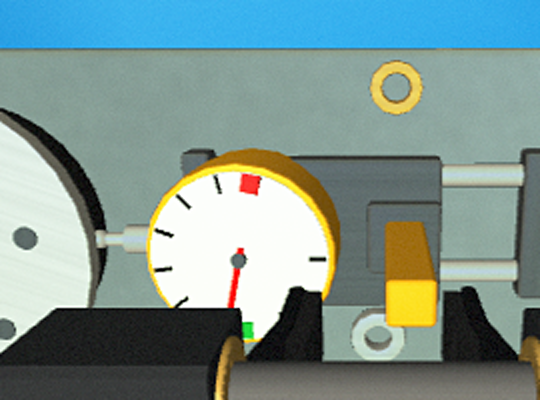

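After release the needle points from the pivot (238,260) to (229,305), past the green mark at (248,330). I'll compute its angle on the dial plane.

```bash
cat > needle.py <<'E'
from h import *
def needle(f,box,pivot):  # box: x0,x1,y0,y1 full pixels
    z=np.load(f'pics/{f}.npz');p=z['p'];o=dict(tool_pos=z['pos'],tool_rot=z['rot'])
    hsv=cv2.cvtColor(p,cv2.COLOR_RGB2HSV).astype(int);x0,x1,y0,y1=box
    m=((hsv[...,0]<8)|(hsv[...,0]>172))&(hsv[...,1]>130)&(hsv[...,2]>90)
    q=np.zeros(m.shape,np.uint8);q[y0:y1,x0:x1]=m[y0:y1,x0:x1]
    n,l,st,_=cv2.connectedComponentsWithStats(q,connectivity=8)
    yd=np.array([np.sin(np.radians(13.5)),np.cos(np.radians(13.5))]);xd=np.array([yd[1],-yd[0]])
    c=ray('wrist',pivot,.072,o)[0,:2]
    for i in range(1,n):
        if st[i,4]<8: continue
        v,u=np.nonzero(l==i);P=ray('wrist',np.c_[u,v],.072,o)[:,:2]-c
        x,y=P@xd,P@yd;vx,vy,_,_=cv2.fitLine(np.c_[x,y].astype(np.float32),2,0,1e-4,1e-4).ravel()
        if vx*x.mean()+vy*y.mean()<0: vx,vy=-vx,-vy
        print('comp',st[i],'mean',x.mean().round(4),y.mean().round(4),'line ang',round(float(np.arctan2(vx,vy))%6.283,3),'mean ang',round(np.arctan2(x.mean(),y.mean())%6.283,3))
E
python3 - <<'E'
from needle import *
needle('w5',(130,235,155,235),(60+238/2,80+259.5/2))
z=np.load('pics/w5.npz');o=dict(tool_pos=z['pos'],tool_rot=z['rot'])
print(ray('wrist',[[184,80+330/2],[60+238/2,80+259.5/2]],.072,o),'post',ray('wrist',[60+411/2,80+303/2],.114,o))
to(.6092,.066,.080,166.5)
E
```

```text
comp [180 167  11  11  87] mean -0.0288 0.0059 line ang 5.246 mean ang 4.914
comp [178 204   4   4  11] mean -0.0035 0.0009 line ang 5.288 mean ang 4.962
comp [174 214   6  20  62] mean 0.011 -0.0026 line ang 1.8 mean ang 1.805
[[0.62360007 0.00184417 0.072     ]
 [0.59536994 0.00654288 0.072     ]] post [[0.60906793 0.06718686 0.114     ]]
units [0.052 0.175 1.29 ] turn -0.003
```

The needle reads 1.80, with the red mark checking at 4.91, so it is about 0.45 mm too far. I'll re-grip and ease the carriage back a little.

>>> drive_tool(moves=[0.05, 0.18, 0, 0, 34, 0.05, 0.18, 0.6, 0, 34, 0.05, 0.18, 1.2, 0, 34, 0.05, 0.18, 1.2, 0, 34, 0.05, 0.18, 1.2, 0, 10], squeeze=6)

```text
time_s: 7.1
tool_pos: [0.6078, 0.0674, 0.0799]
tool_rot: [-180.0, -0.0, 166.5]
force: [-0.4, -0.4, 0.2]
grip_width: 0.0297
grasp_force: 0.0
```

>>> drive_tool(moves=[0, 0, 0, 0, 10, 0, 0, 0, 0, 10, 0, 0, 0, 0, 10])

```text
time_s: 7.48
tool_pos: [0.6085, 0.0674, 0.0808]
tool_rot: [180.0, 0.1, 166.5]
force: [0.0, 0.3, 2.9]
grip_width: 0.0156
grasp_force: 6.0
```

>>> drive_tool(moves=[0, 0.04, 0, 0, 10, 0, 0.08, 0, 0, 10, 0, 0.1, 0, 0, 10, 0, 0.1, 0, 0, 10], squeeze=20)

```text
time_s: 7.98
tool_pos: [0.6085, 0.0675, 0.0808]
tool_rot: [-179.8, 0.0, 166.4]
force: [-4.4, -6.9, 7.5]
grip_width: 0.0158
grasp_force: 20.0
```

>>> drive_tool(moves=[0, 0.01, 0, 0, 10, 0, 0.02, 0, 0, 10, 0, 0.02, 0, 0, 10])

```text
time_s: 8.35
tool_pos: [0.6085, 0.0675, 0.0808]
tool_rot: [-179.7, -0.0, 166.4]
force: [-4.4, -8.9, 8.6]
grip_width: 0.016
grasp_force: 20.0
```

>>> drive_tool(moves=[0, 0.01, 0, 0, 10, 0, 0.01, 0, 0, 10])

```text
time_s: 8.6
tool_pos: [0.6085, 0.0677, 0.0808]
tool_rot: [-179.7, -0.0, 166.4]
force: [-4.2, -8.7, 8.2]
grip_width: 0.016
grasp_force: 20.0
```

>>> drive_tool(moves=[0, 0.008, 0, 0, 10, 0, 0.008, 0, 0, 10, 0, -0.06, 0, 0, 10, 0, -0.125, 0, 0, 10, 0, -0.125, 0, 0, 10])

```text
time_s: 9.22
tool_pos: [0.6086, 0.0678, 0.0808]
tool_rot: [179.9, 0.1, 166.6]
force: [0.3, -0.6, 6.4]
grip_width: 0.0155
grasp_force: 20.0
```

>>> drive_tool(moves=[0, 0, 0, 0, 50, 0, 0, 0, 0, 50, 0, 0, 0, 0, 50, 0, 0, -0.6, 0, 60, 0, 0, -1.2, 0, 60])

```text
time_s: 9.85
tool_pos: [0.6074, 0.0676, 0.1277]
tool_rot: [-180.0, -0.1, 166.5]
force: [0.7, 0.0, -0.4]
grip_width: 0.0558
grasp_force: 0.0
```

Run:
```python
from needle import *
p,d,o=snap('wrist','w6');print(o['tool_pos'])
# pivot by its known direction: dial centre = post - 62mm
K,Rm,t=cam('wrist',o); yd=np.array([np.sin(np.radians(13.5)),np.cos(np.radians(13.5))])
P=np.r_[np.array(o['tool_pos'][:2])-.062*yd,.072];q=K@(Rm.T@(P-t));print(q[:2]/q[2])
u=q[:2]/q[2]
needle('w6',(int(u[0]-50),int(u[0]+50),int(u[1]-50),int(u[1]+50)),u)
```

```text
[0.60739417 0.06756847 0.12774338]
[167.15698331 208.60186762]
comp [168 169  10  10  77] mean -0.0265 0.0059 line ang 5.161 mean ang 4.93
comp [166 206   3   3   9] mean -0.0013 -0.0 line ang 5.208 mean ang 4.692
comp [167 216   5  31  89] mean 0.0177 -0.0001 line ang 1.589 mean ang 1.576
```

The needle now reads 1.59, right at the green mark, and the indicator is released. Next I'll go to the crank.

Run:
```python
from h import *
to(.5342,-.0877,.135,166.5); to(.5342,-.0877,.079,166.5)
```

```text
units [ 0.929 -4.219 -0.095] turn 0.004
units [ 0.935 -4.222  1.305] turn 0.004
```

>>> drive_tool(moves=[0, -0.5, -0.3, 0, 60, 0.3, -1.6, -0.3, 0, 60, 0.6, -2.8, -0.3, 0, 60, 0.93, -4.0, -0.3, 0, 60, 0.93, -4.2, -0.3, 0, 60])

```text
time_s: 10.52
tool_pos: [0.5296, -0.0927, 0.1395]
tool_rot: [-179.9, -0.1, 166.1]
force: [0.5, -0.1, 0.4]
grip_width: 0.0603
grasp_force: 0.0
```

>>> drive_tool(moves=[0, 0, 0, 0, 60, 0, 0, 0, 0, 60])

```text
time_s: 10.78
tool_pos: [0.533, -0.0858, 0.1396]
tool_rot: [180.0, -0.0, 166.7]
force: [0.4, 0.6, 0.0]
grip_width: 0.06
grasp_force: 0.0
```

Run:
```python
from h import *
p,d,o=snap('wrist','w7');print(o['tool_pos'],o['qpos'])
to(.5342,-.0877,.079,166.5)
t,_,_=snap('top','t7');s,_,_=snap('side','s7')
im=np.zeros((600,800,3),np.uint8);im[:384,:512]=p
im[384:600,:320]=cv2.resize(t[130:238,200:360],(320,216));im[300:600,520:800]=cv2.resize(s[150:300,210:350],(280,300))
cv2.imwrite('pics/m7.png',im[...,::-1])
```

```text
[ 0.53296775 -0.08578657  0.13959245] [-16.26306507   8.50984268  24.6930785  105.79707496  -3.89143473
  66.52647568  86.40403284]
units [-0.041 -0.044  1.515] turn 0.018
```

View pics/m7.png

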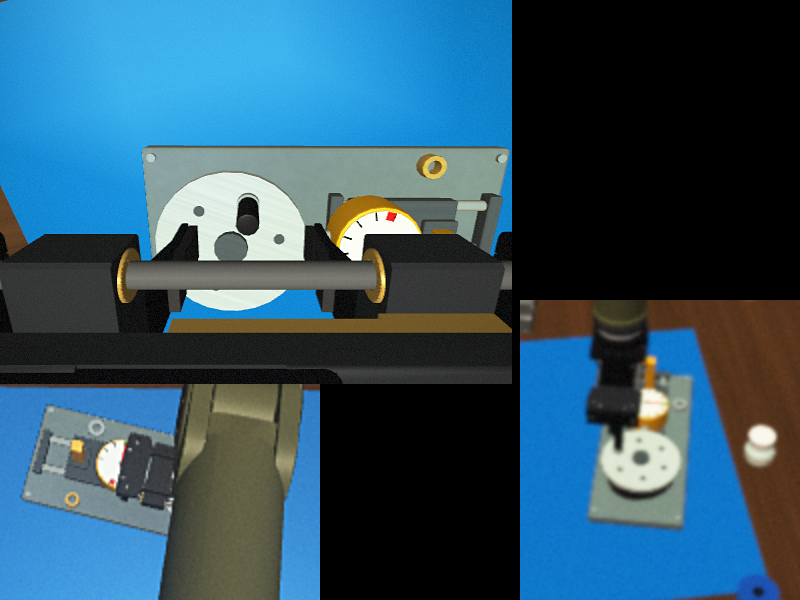

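Wrist picture: crank top at (248,225), with the jaw hiding the lower dial (375,240). The hand hides half the dial in the top view too. I'll turn the tool 90° so that the wrist camera looks over the dial and the hand is slim along the stand.

>>> drive_tool(moves=[0, 0, 0, 1, 60, 0, 0, 0, 2, 60, 0, 0, 0, 3, 60, 0, 0, 0, 4, 60, 0, 0, 0, 5, 60])

```text
time_s: 11.55
tool_pos: [0.5329, -0.0863, 0.1397]
tool_rot: [-180.0, -0.0, 116.3]
force: [0.1, 0.1, 0.1]
grip_width: 0.0599
grasp_force: 0.0
```

>>> drive_tool(moves=[0, 0, 0, 1, 60, 0, 0, 0, 2, 60, 0, 0, 0, 3, 60, 0, 0, 0, 4, 60, 0, 0, 0, 4, 60])

```text
time_s: 12.18
tool_pos: [0.5328, -0.0864, 0.1397]
tool_rot: [-180.0, 0.0, 76.7]
force: [0.0, 0.7, -0.2]
grip_width: 0.06
grasp_force: 0.0
```

Run:
```python
from h import *
p,d,o=snap('wrist','w8');print(o['tool_pos'],o['tool_rot'])
to(.5342,-.0877,.079,76.5)
V=cv2.cvtColor(p,cv2.COLOR_RGB2HSV)[...,2]
t,_,_=snap('top','t8')
im=np.zeros((600,800,3),np.uint8);im[:384,:512]=p
im[384:600,:320]=cv2.resize(t[130:238,200:360],(320,216))
cv2.imwrite('pics/m8.png',im[...,::-1])
```

```text
[ 0.53281828 -0.08638754  0.13971086] [-1.79989359e+02  1.13064891e-02  7.67383152e+01]
units [-0.021  0.041  1.518] turn 0.031
```

View pics/m8.png

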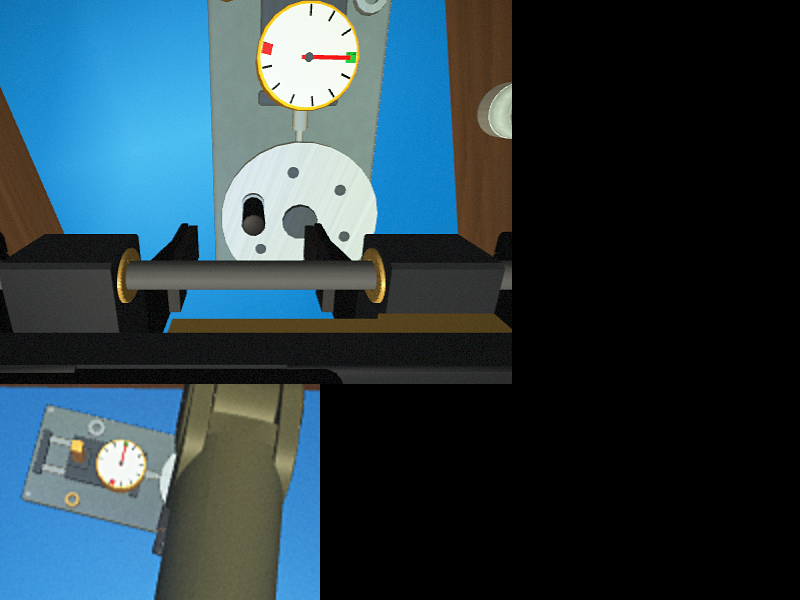

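The dial is now fully visible both in the wrist view (needle from (308,57) to the green mark (350,58)) and in the top view. The crank top is at (254,226), between the fingers.

```bash
cat > top.py <<'E'
from h import *
sp=np.array([.5671,-.1105]);yd=np.array([np.sin(np.radians(13.5)),np.cos(np.radians(13.5))]);xd=np.array([yd[1],-yd[0]])
C=sp+.1200*yd
def read(f=None):
    if f is None:
        import time;f='n%d'%int(time.time()*10);snap('top',f)
    p=np.load(f'pics/{f}.npz')['p'].astype(int)
    K,Rm,t=cam('top');q=K@(Rm.T@(np.r_[C,.072]-t));u=q[:2]/q[2]
    hs=[]
    p=p.astype(np.uint8);s=8;x0,y0=int(u[0])-18,int(u[1])-18
    c=cv2.resize(p[y0:y0+36,x0:x0+36],None,fx=s,fy=s,interpolation=2)
    # dial face centre: white blob
    hsv=cv2.cvtColor(c,cv2.COLOR_RGB2HSV).astype(int)
    red=((hsv[...,0]<10)|(hsv[...,0]>170))&(hsv[...,1]>70)&(hsv[...,2]>80)
    yel=(abs(hsv[...,0]-22)<10)&(hsv[...,1]>100)
    n,l,st,_=cv2.connectedComponentsWithStats((red).astype(np.uint8))
    out=[]
    for i in range(1,n):
        if st[i,4]<100: continue
        v,w=np.nonzero(l==i);P=ray('top',np.c_[(w+.5)/s-.5+x0,(v+.5)/s-.5+y0],.072)[:,:2]-C
        a,b=P@xd*1000,P@yd*1000
        vx,vy,_,_=cv2.fitLine(np.c_[a,b].astype(np.float32),2,0,1e-4,1e-4).ravel()
        if vx*a.mean()+vy*b.mean()<0: vx,vy=-vx,-vy
        out.append((int(st[i,4]),round(a.mean(),1),round(b.mean(),1),round(float(np.arctan2(vx,vy))%6.283,2)))
    o=env.get_obs();d=np.array(o['tool_pos'][:2])-sp;x,y=d@xd*1000,d@yd*1000
    print('hand',round(x,1),round(y,1),'r',round(np.hypot(x,y),1),'ang',round(np.degrees(np.arctan2(y,x))%360,1),'F',o['force'].round(1),'needle',out)
E
python3 - <<'E'
from top import *
z=np.load('pics/w8.npz');o=dict(tool_pos=z['pos'],tool_rot=z['rot'])
print('crank',ray('wrist',[254,226],.112,o),'hub',ray('wrist',[300,221],.07,o),'dial',ray('wrist',[308,57],.072,o),C)
read('t8')
E
```

```text
crank [[ 0.53438567 -0.08920732  0.112     ]] hub [[ 0.56748084 -0.11044556  0.07      ]] dial [[0.59489029 0.00693248 0.072     ]] [0.59511344 0.00618439]
hand -39.0 15.2 r 41.8 ang 158.7 F [ 0.2 -0.7 -0.4] needle [(707, np.float64(15.8), np.float64(2.3), 1.53), (342, np.float64(-27.8), np.float64(7.7), 5.28)]
```

>>> drive_tool(moves=[-0.03, 0.04, 0.3, 0, 60, -0.03, 0.04, 0.8, 0, 60, -0.03, 0.04, 1.3, 0, 50, -0.03, 0.04, 1.5, 0, 30, -0.03, 0.04, 1.5, 0, 24], squeeze=5)

```text
time_s: 12.9
tool_pos: [0.5334, -0.0888, 0.0791]
tool_rot: [-179.9, 0.0, 76.6]
force: [1.3, -0.2, 1.0]
grip_width: 0.0376
grasp_force: 0.0
```

>>> drive_tool(moves=[0, 0, 0, 0, 14, 0, 0, 0, 0, 12, 0, 0, 0, 0, 10, 0, 0, 0, 0, 10])

```text
time_s: 13.4
tool_pos: [0.5341, -0.0886, 0.0804]
tool_rot: [180.0, -0.0, 76.5]
force: [-1.0, 1.0, 3.0]
grip_width: 0.0159
grasp_force: 5.0
```

```bash
python3 -c "
from top import *
read()"
```

```text
hand -37.2 13.6 r 39.6 ang 159.9 F [-1.8  0.8  4.3] needle [(668, np.float64(15.1), np.float64(2.2), 1.55), (354, np.float64(-27.8), np.float64(7.7), 5.59)]
```

>>> drive_tool(moves=[-0.168, -0.045, 0, 0, 10, -0.342, -0.06, 0, 0, 10, -0.516, -0.045, 0, 0, 10, -0.684, 0, 0, 0, 10, -0.842, 0.074, 0, 0, 10], squeeze=12)

```text
time_s: 14.08
tool_pos: [0.5285, -0.122, 0.0802]
tool_rot: [-180.0, -0.1, 76.6]
force: [-1.2, 3.3, 5.8]
grip_width: 0.016
grasp_force: 12.0
```

```bash
python3 -c "
from top import *
read()
for a in range(210,571,50):
  b=np.radians(a+np.arange(0,51,10));v=np.c_[np.sin(b),np.cos(b)];print(a%360,(v[1:]-v[0]).round(3).tolist())"
```

```text
hand -34.2 -21.4 r 40.4 ang 212.0 F [0.3 0.7 4.5] needle [(833, np.float64(15.5), np.float64(6.2), 1.33), (346, np.float64(-27.8), np.float64(7.7), 5.44)]
210 [[-0.143, 0.1], [-0.266, 0.223], [-0.366, 0.366], [-0.44, 0.524], [-0.485, 0.692]]
260 [[-0.015, 0.174], [-0.0, 0.347], [0.045, 0.516], [0.119, 0.674], [0.219, 0.816]]
310 [[0.123, 0.123], [0.266, 0.223], [0.424, 0.297], [0.592, 0.342], [0.766, 0.357]]
0 [[0.174, -0.015], [0.342, -0.06], [0.5, -0.134], [0.643, -0.234], [0.766, -0.357]]
50 [[0.1, -0.143], [0.174, -0.301], [0.219, -0.469], [0.234, -0.643], [0.219, -0.816]]
100 [[-0.045, -0.168], [-0.119, -0.326], [-0.219, -0.469], [-0.342, -0.592], [-0.485, -0.692]]
150 [[-0.158, -0.074], [-0.326, -0.119], [-0.5, -0.134], [-0.674, -0.119], [-0.842, -0.074]]
200 [[-0.158, 0.074], [-0.301, 0.174], [-0.424, 0.297], [-0.524, 0.44], [-0.598, 0.598]]
```

>>> drive_tool(moves=[-0.143, 0.1, 0, 0, 10, -0.266, 0.223, 0, 0, 10, -0.366, 0.366, 0, 0, 10, -0.44, 0.524, 0, 0, 10, -0.485, 0.692, 0, 0, 10])

```text
time_s: 14.75
tool_pos: [0.5503, -0.148, 0.08]
tool_rot: [-179.9, -0.0, 76.5]
force: [-2.9, 2.1, 6.5]
grip_width: 0.0153
grasp_force: 12.0
```

```bash
python3 -c "
from top import *
read()"
```

```text
hand -6.5 -40.6 r 41.1 ang 260.9 F [-0.8  1.1  5.3] needle [(744, np.float64(15.2), np.float64(6.0), 1.34), (345, np.float64(-27.8), np.float64(7.7), 5.15)]
```

>>> drive_tool(moves=[-0.015, 0.174, 0, 0, 10, 0, 0.347, 0, 0, 10, 0.045, 0.516, 0, 0, 10, 0.119, 0.674, 0, 0, 10, 0.219, 0.816, 0, 0, 10])

```text
time_s: 15.42
tool_pos: [0.5835, -0.1484, 0.0799]
tool_rot: [-179.8, 0.1, 76.5]
force: [-3.8, -0.1, 6.7]
grip_width: 0.0157
grasp_force: 12.0
```

```bash
python3 -c "
from top import *
read()"
```

```text
hand 25.7 -32.2 r 41.2 ang 308.6 F [-1.9  0.3  5.6] needle [(739, np.float64(15.5), np.float64(2.8), 1.54), (356, np.float64(-27.8), np.float64(7.8), 5.47)]
```

>>> drive_tool(moves=[0.123, 0.123, 0, 0, 10, 0.266, 0.223, 0, 0, 10, 0.424, 0.297, 0, 0, 10, 0.592, 0.342, 0, 0, 10, 0.766, 0.357, 0, 0, 10])

```text
time_s: 16.1
tool_pos: [0.605, -0.1254, 0.0802]
tool_rot: [180.0, 0.3, 76.4]
force: [-2.6, -5.5, 4.7]
grip_width: 0.0155
grasp_force: 12.0
```

```bash
python3 -c "
from top import *
read()"
```

```text
hand 40.6 -4.1 r 40.8 ang 354.3 F [-0.7 -4.3  4.2] needle [(710, np.float64(-5.3), np.float64(-11.4), 3.57), (351, np.float64(-27.8), np.float64(7.8), 5.75)]
```

Bulge found: the needle reads 3.57 with the handle near 354°. I'll sample both flanks to locate its middle.

>>> drive_tool(moves=[0.087, -0.004, 0, 0, 10, 0.174, -0.015, 0, 0, 10, 0.174, -0.015, 0, 0, 10])

```text
time_s: 16.52
tool_pos: [0.6072, -0.116, 0.0802]
tool_rot: [179.9, 0.2, 76.5]
force: [-0.8, -5.0, 4.5]
grip_width: 0.0155
grasp_force: 12.0
```

```bash
python3 -c "
from top import *
read()"
```

```text
hand 40.3 4.3 r 40.5 ang 6.0 F [-0.5 -5.5  4.4] needle [(711, np.float64(-7.8), np.float64(-9.0), 3.8), (349, np.float64(-27.8), np.float64(7.7), 5.58)]
```

>>> drive_tool(moves=[0.085, -0.019, 0, 0, 10, 0.168, -0.045, 0, 0, 10, 0.168, -0.045, 0, 0, 10])

```text
time_s: 16.95
tool_pos: [0.6074, -0.1069, 0.0802]
tool_rot: [179.9, 0.0, 76.5]
force: [0.7, -2.6, 3.7]
grip_width: 0.0157
grasp_force: 12.0
```

```bash
python3 -c "
from top import *
read()"
```

```text
hand 38.3 13.0 r 40.4 ang 18.7 F [ 0.3 -3.1  5.4] needle [(701, np.float64(-4.5), np.float64(-11.5), 3.51), (352, np.float64(-27.8), np.float64(7.7), 5.56)]
```

>>> drive_tool(moves=[0.08, -0.034, 0, 0, 10, 0.158, -0.074, 0, 0, 10, 0.158, -0.074, 0, 0, 10])

```text
time_s: 17.38
tool_pos: [0.6057, -0.0981, 0.0801]
tool_rot: [-180.0, -0.1, 76.6]
force: [0.6, -2.3, 6.4]
grip_width: 0.0155
grasp_force: 12.0
```

```bash
python3 -c "
from top import *
read()"
```

```text
hand 34.6 21.0 r 40.5 ang 31.3 F [ 0.1 -2.7  6. ] needle [(655, np.float64(5.2), np.float64(-12.2), 2.9), (353, np.float64(-27.8), np.float64(7.8), 5.55)]
```

>>> drive_tool(moves=[-0.158, 0.074, 0, 0, 10, -0.326, 0.119, 0, 0, 10, -0.5, 0.134, 0, 0, 10, -0.674, 0.119, 0, 0, 10, -0.842, 0.074, 0, 0, 10])

```text
time_s: 18.05
tool_pos: [0.6031, -0.1272, 0.0804]
tool_rot: [179.9, -0.4, 76.8]
force: [5.7, 3.1, 4.3]
grip_width: 0.0148
grasp_force: 12.0
```

>>> drive_tool(moves=[0, 0, 0, 0, 10, 0, 0, 0, 0, 10])

```text
time_s: 18.3
tool_pos: [0.6021, -0.1299, 0.0803]
tool_rot: [179.9, -0.2, 76.7]
force: [3.3, 2.0, 6.3]
grip_width: 0.0154
grasp_force: 12.0
```

```bash
python3 -c "
from top import *
read()"
```

```text
hand 38.6 -10.7 r 40.0 ang 344.6 F [4.  2.6 5.1] needle [(723, np.float64(5.9), np.float64(-11.8), 2.8), (369, np.float64(-27.7), np.float64(7.8), 5.69)]
```

>>> drive_tool(moves=[0.083, 0.027, 0, 0, 10, 0.168, 0.045, 0, 0, 10, 0.168, 0.045, 0, 0, 10, 0.168, 0.045, 0, 0, 10])

```text
time_s: 18.85
tool_pos: [0.6037, -0.1278, 0.0802]
tool_rot: [180.0, 0.1, 76.5]
force: [0.7, -3.6, 6.9]
grip_width: 0.0156
grasp_force: 12.0
```

```bash
python3 -c "
from top import *
read()"
```

```text
hand 39.6 -8.3 r 40.5 ang 348.2 F [ 0.8 -3.8  7. ] needle [(698, np.float64(-0.7), np.float64(-12.4), 3.24), (349, np.float64(-27.8), np.float64(7.7), 5.49)]
```

The flanks match about a middle at handle angle 6.3°. I'll bring it there.

>>> drive_tool(moves=[0.087, 0.01, 0, 0, 10, 0.174, 0.015, 0, 0, 10, 0.261, 0.01, 0, 0, 10, 0.348, 0, 0, 0, 10, 0.348, 0, 0, 0, 10])

```text
time_s: 19.52
tool_pos: [0.6072, -0.1146, 0.0802]
tool_rot: [180.0, 0.1, 76.5]
force: [1.5, -4.2, 7.0]
grip_width: 0.0156
grasp_force: 12.0
```

>>> drive_tool(moves=[0, 0, 0, 0, 10, 0, 0, 0, 0, 10])

```text
time_s: 19.77
tool_pos: [0.6072, -0.1145, 0.0802]
tool_rot: [180.0, 0.1, 76.5]
force: [1.8, -3.4, 6.1]
grip_width: 0.0156
grasp_force: 12.0
```

```bash
python3 -c "
from top import *
read()"
```

```text
hand 39.9 5.5 r 40.3 ang 7.8 F [ 2.1 -3.8  6. ] needle [(742, np.float64(-6.9), np.float64(-9.2), 3.74), (353, np.float64(-27.7), np.float64(7.7), 5.5)]
```

>>> drive_tool(moves=[-0.03, 0, 0, 0, 10, -0.06, 0, 0, 0, 10, -0.06, 0, 0, 0, 10])

```text
time_s: 20.2
tool_pos: [0.607, -0.1151, 0.0802]
tool_rot: [180.0, -0.0, 76.6]
force: [2.2, -1.5, 6.2]
grip_width: 0.0157
grasp_force: 12.0
```

```bash
python3 -c "
from top import *
read()"
```

```text
hand 39.9 4.9 r 40.2 ang 6.9 F [ 1.7 -1.9  6.5] needle [(740, np.float64(-5.2), np.float64(-11.4), 3.56), (366, np.float64(-27.7), np.float64(7.8), 5.84)]
```

>>> drive_tool(moves=[-0.025, 0, 0, 0, 10, -0.025, 0, 0, 0, 10, -0.025, 0, 0, 0, 40, -0.025, 0, 0, 0, 50, -0.025, 0, 0, 0, 50], squeeze=4)

```text
time_s: 20.88
tool_pos: [0.6054, -0.1159, 0.0789]
tool_rot: [-179.9, -0.0, 76.6]
force: [0.9, 0.4, -0.9]
grip_width: 0.0386
grasp_force: 0.0
```

>>> drive_tool(moves=[0, 0, 0, 0, 60, 0, 0, -0.5, 0, 60, 0, 0, -1.2, 0, 60, 0, 0, -1.9, 0, 60, 0, 0, -1.9, 0, 60])

```text
time_s: 21.5
tool_pos: [0.6085, -0.1171, 0.1598]
tool_rot: [179.6, -0.1, 76.5]
force: [0.1, -1.0, -0.1]
grip_width: 0.0598
grasp_force: 0.0
```

Run:
```python
from top import *
read()
p,d,o=snap('wrist','w9');print(o['tool_pos'])
cv2.imwrite('pics/w9.png',p[...,::-1])
```

```text
hand 40.6 3.4 r 40.7 ang 4.8 F [ 0.  -0.4 -0.2] needle [(675, np.float64(-3.9), np.float64(-11.7), 3.48), (358, np.float64(-27.8), np.float64(7.8), 5.93)]
[ 0.6073605  -0.11667552  0.1578789 ]
```

View pics/w9.png

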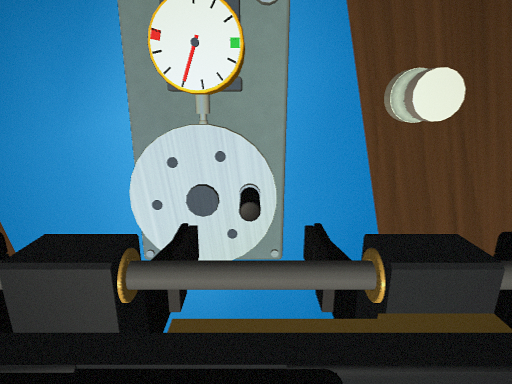

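The fingers are clear of everything. The needle goes from (195,42) to (184,82), about 3.48. The crank top is at (250,211) and the carriage is unchanged. One last check of the crank angle before I hand in.

Run:
```python
from top import *
z=np.load('pics/w9.npz');o=dict(tool_pos=z['pos'],tool_rot=z['rot'])
h=ray('wrist',[250,211],.112,o)[0,:2];c=ray('wrist',[202.5,200],.07,o)[0,:2]
for s in(sp,c):
    d=h-s;print(np.hypot(*d),np.degrees(np.arctan2(d@yd,d@xd)))
read()
```

```text
0.04056631102871719 7.004564905430831
0.040222126871927645 7.477235407741013
hand 39.2 3.5 r 39.3 ang 5.1 F [-0.1 -0.4 -0.1] needle [(675, np.float64(-3.9), np.float64(-11.8), 3.48), (362, np.float64(-27.8), np.float64(7.9), 5.95)]
```

```bash
python3 -c "
from cell import env
print(env.sign_off())"
```

```text
the job is handed in; nothing more can be done
None
```

I handed the job in at about 22 s on the robot clock: the indicator was set to the green mark (needle about 1.59 rad) and released. The wheel is left with the bulge's middle at the plunger to within about 2–3° by my estimate; the needle reads about 3.48 rad there, 3.8 at most during the search. The hand is clear, no other object was touched, and the verdict was not shown.

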